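Seat the crumb tray and hold the brush-box guard open

TASK

Slide the crumb tray into the brush box until you feel it come up fully home against the stop hidden inside, easing it in so that it is not rammed. Then lift the hinged guard on top and hold it open at 40 degrees (give or take 5) so that a colleague can brush the crumbs down into the tray; the guard falls shut by itself, so finish while still holding it there with the gripper. Leave the tray home and the tape roll, brush and steel beaker where they are.

Things in the scene. Friction and masses are not known exactly. Their poses are not given: they have to be found in the camera images.
- machine: Brush box: stainless box fixed to the bench, 200 mm deep (x) by 240 mm wide (y), walls 105 mm high, a black roller brush inside. Origin: centre of its underside, on the bench. x points away from the robot (yaw -0.1 to 0.35 rad), y to the side with the tray slot (the robot's left), z up. The slot in its +y side is 60 mm high, 176 mm wide.
- guard (a joint): Angle of the guard in rad: 0 closed (level, on the box), grows as its near edge is lifted, limit 1.3; 40 degrees is 0.698. The guard is a 200 x 240 x 6 mm aluminium plate, about 0.55 kg, on a free hinge along the far (+x) top edge of the box; it falls shut from any angle.
- guard_bar (a point): Middle of the guard's grab bar: round dark steel, 12 mm thick, 120 mm long along the box's y, free to grip over 100 mm, in front of and above the guard's near edge. Guard closed: 230 mm nearer to the robot than the hinge axis (130 mm from the box's centre), 35 mm above the hinge, 141 mm above the bench. It swings with the guard and can turn between gripping fingers.
- guard_hinge (a point): Point on the hinge axis, in the middle of the guard's width, 106 mm above the bench, 100 mm beyond the box's centre along its x. The axis is the box's y.
- tray: Loose stainless crumb tray (0.4 to 0.85 kg), 168 mm (x) by 200 mm (y) by 45 mm high, partly in the slot and lying on the bench; it slides along the box's -y to go in, 4 mm play each side. Origin: centre of its underside; axes nearly parallel to the box's. Sliding takes a few N. It has 45 to 125 mm still to go.
- tray_handle (a point): Middle of the tray's handle: a round steel bar 10 mm thick, 100 mm long along the tray's x, 75 mm out from the tray's outer (+y) wall, centre 60 mm above the bench. It remains 70 to 110 mm outside the box's side when the tray is home. Push it towards the box's -y.
- tray_far (a point): Middle of the outer face of the tray's far (-y) end wall, 20 mm above the bench: the face that meets the stop.
- stop: Hidden rubber stop fixed on the bench inside the box under the guard, 100 mm wide (x), 40 mm high. Origin: bottom middle of the face that the tray meets (y = 0 of its own frame, facing the box's +y); axes parallel to the box's. It stands 45 to 85 mm from the box's centre towards -y; where, differs. Met at up to 40 mm/s with a light push it is not rammed.
- tape_roll: Bystander: roll of paper band, 90 mm across, 30 mm high, lying flat; origin centre of underside.
- brush: Bystander: hand brush lying on the bench; origin underside.
- beaker: Bystander: steel beaker, 70 mm across, 80 mm high; origin centre of underside.

How it is judged:
By the outcome, as a careful person would: the job done as asked, in the order asked, and still so for the second after the job is handed in, while the arm keeps its last pose, push and grip.
It also fails if it takes over 61 s, if anything falls off the work surface, if the arm or the gripper's body presses on something with over 40 N, if the wrist force passes 120 N, or if a joint passes its speed limit or range.

ROBOT

A 6-joint arm with a two-finger parallel gripper is mounted at the origin on the work surface. World frame = base frame: x ahead of the robot, y to its left, z up, the work surface at z = 0. Lengths are in m, angles in rad, forces in N, time in s.
With the tool pointing down it reaches from about 0.425 to 0.95 m from the base axis. Payload 3.5 kg.
Tool frame: the origin (TCP) lies midway between the tips of the shut fingers; the grasp point (between the pads) lies 19 mm behind it; z points along the fingers, y is the line along which they close (so a half turn about z gives the same grasp; the last joint's range is limited). The gripper opens to 85 mm and grips with 20 to 120 N. Pads are 22 mm wide; open, the fingers measure 114 mm over their backs; the gripper's body (76 mm by 85 mm) begins 54 mm behind the grasp point. The pads swing forward as they close: fully open they stand 13 mm farther back than shut.
Start: joints at [-1.362, 0.286, 1.577, -0, 1.279, -0.15], TCP at [0.237, -0.632, 0.231] pointing down, gripper open.
Joint ranges: [-2.77, 2.77], [-0.9, 2.22], [0.21, 2.48], [-1.53, 4.67], [0.24, 2.81], [-2.84, 2.84]. Speed limits (rad/s): [2.79, 2.79, 3.14, 3.14, 3.14, 3.14].

INTERFACE

Orientations are given as a unit quaternion [x, y, z, w].
In Python, from plant import ctrl gives the robot as it stands.
- The arm moves only by the tool send_rows, never from a script. Its argument "series" is a list that holds one entry, the list of rows, each a list of 7 numbers: the shift along the tool's x, y, z in cm, then the turn, a rotation vector about the tool's x, y, z in rad, then the opening, from -1 (shut) to 1 (fully open). In form: [[[x, y, z, rx, ry, rz, jaw], ...]]. A call has 1 to 10 rows; each row shifts and turns the commanded pose from where the row before left it, along the tool's axes as they then stand; what a row does not reach is not made up. A row lasts 1/8 s, in which the tool goes at most 62.5 mm and 10.7 degrees, less where a joint would pass 70% of its speed; a pose out of reach is approached as far as the arm can. A call is refused whole if a number of a shift passes 6.25 or a number of a turn 0.188, either way. A call with a gripper value outside its range is refused whole. The fingers move at their own pace and stop on an object; "force" is the grip in N (left out, the last holds). Time passes only in rows, so rows that do not move let the fingers close. It gives the time, the measured TCP pose, the force, the opening and the grip force at its end, in the units of the state.
- ctrl.get_state(): the state, without advancing time (a new reading comes with each control period).
- ctrl.read_camera(name): name is "scene" or "top" or "wrist"; returns a dict with "img" (420x560x3 uint8, red, green, blue), "fx", "fy", "cx", "cy" (pixels), "R" (3x3) and "t" (3): a world point X has camera coordinates R X + t; the wrist camera has in their place "hand_eye" (4x4, takes a point from camera to tool coordinates, whose origin is the TCP and whose axes are the flange's). Camera axes: x right, y down, z forward; pixel columns grow to the right and rows downward; lengths in m; the calibration is good to about 2 mm. A picture is of the moment at which its call begins: read the wrist's pose just before it. There is no depth.
- ctrl.sign_off(): hands the job in; it is judged then, once.
The state is a dict: "time": time; "qpos": joint angles; "dq": joint speeds; "joint_efforts": joint torques, N m; "eef_pos": TCP position; "tcp_rot": TCP orientation; "contact_force": force on the tool from outside, world axes, zero at the start; "wrist_torque": the same for the moment, N m; "opening": opening from 0.0 (shut) to 1.0 (fully open); "finger_force": force on a finger pad.
Only numpy, scipy, OpenCV 4.12 (cv2) and the standard library are available. Lean on these libraries where they do the work, as an engineer would, in place of code of your own. Each camera call takes 0.05 s, during which the arm holds its last target. There are 200 camera calls.

## Working session

There is one attempt and no reset: what is moved stays moved. The work goes in short steps, Python scripts to look and compute and a tool call to move; the robot and the scene stay as the last step left them, time stands still between calls to the robot, and variables do not carry over. Pictures are saved under pics/ and viewed, at most 10 in all, crops included, and the job is handed in when it is done.

Besides the shell and the picture viewer there is one more tool, called after ">>>" in YAML: its name, and indented under it one key for each argument. send_rows: Moves the arm, as the interface text tells. Its arguments: {"type":"object","properties":{"series":{"type":"array"},"force":{"type":"number"}},"required":["series"]}

```bash
ls; mkdir -p pics; python3 - <<'E'
from plant import ctrl
import cv2,pickle
s=ctrl.get_state();print(s)
d={}
for n in("scene","top"):
    c=ctrl.read_camera(n);d[n]=c;cv2.imwrite(f"pics/{n}0.png",c["img"][:,:,::-1]);print(n,c["fx"],c["cx"],c["cy"],c["R"],c["t"])
pickle.dump(d,open("cams.pkl","wb"))
E
```

```text
pics
{'time': 0.0, 'qpos': array([-1.36200814e+00,  2.87238357e-01,  1.57818831e+00,  1.49866380e-05,
        1.27861043e+00, -1.50020840e-01]), 'dq': array([-9.02553279e-04,  8.98909644e-05, -7.91610251e-04,  3.94158307e-05,
       -1.62822424e-05,  2.59972956e-04]), 'joint_efforts': array([-6.98528329e-04, -4.05982018e+01, -2.92622942e+01, -2.73976175e-04,
        5.99983789e-03, -2.50617127e-06]), 'eef_pos': array([ 0.23691118, -0.63134886,  0.2298926 ]), 'tcp_rot': array([ 9.83949780e-01,  1.78441412e-01, -2.87382297e-05, -1.22190550e-03]), 'contact_force': array([0.04005635, 0.3838911 , 0.20920822]), 'wrist_torque': array([-0.000538 ,  0.0503524, -0.030741 ]), 'finger_force': 0.0, 'opening': 0.9971409592464038}
scene 460.99243279616564 278.12313061137843 205.44774833631357 [[-0.55285332  0.83311347  0.01658735]
 [ 0.56101313  0.38685898 -0.73184998]
 [-0.61613105 -0.39529997 -0.68126387]] [ 0.31119216 -0.21134945  1.70832344]
top 502.7718104809339 276.49844463284444 208.1833738070725 [[-0.02708636 -0.99922    -0.02873523]
 [-0.98915923  0.0309418  -0.14355005]
 [ 0.1443272   0.02453547 -0.98922579]] [0.0193969  0.55106226 1.22690801]
```

View pics/scene0.png

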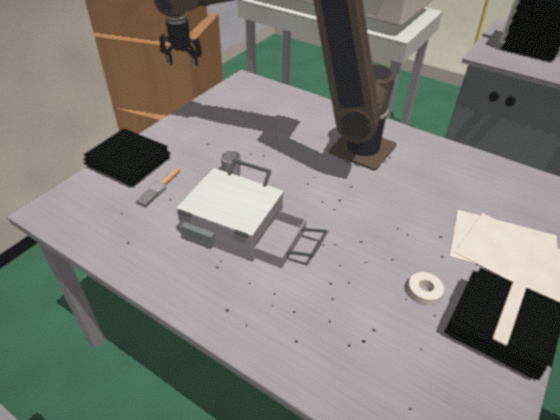

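View pics/top0.png

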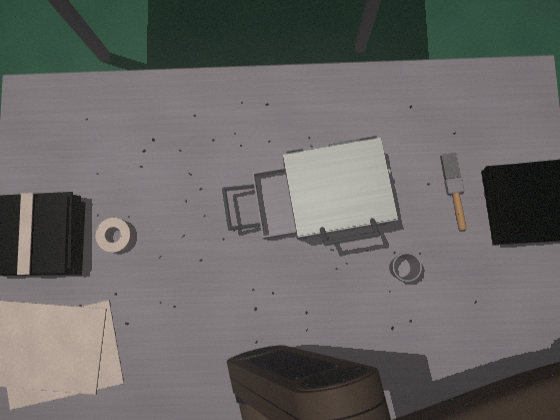

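The scene view shows the white guard at about (230,205), with the tray and handle out to its right at (310,240). The top view has the guard corners at about (284,153), (381,137), (398,220) and (299,237), the handle at about (230,210), the grab bar near (360,245) and the beaker at (407,267). Next I'll enlarge it to separate the bars from their shadows.

```bash
cat > h.py <<'E'
import numpy as np,cv2,pickle
def ray(c,uv,pose=None):
    d=np.array([(uv[0]-c["cx"])/c["fx"],(uv[1]-c["cy"])/c["fy"],1.])
    if "R" in c and pose is None:
        return -c["R"].T@c["t"],c["R"].T@d
    T=pose@c["hand_eye"];return T[:3,3],T[:3,:3]@d
def plane(c,uv,z,pose=None):
    o,d=ray(c,uv,pose);return o+d*(z-o[2])/d[2]
def tri(r1,r2):
    (a,d),(b,e)=r1,r2;A=np.stack([d,-e],1);s=np.linalg.lstsq(A,b-a,rcond=None)[0]
    p,q=a+d*s[0],b+e*s[1];return (p+q)/2,np.linalg.norm(p-q)
E
python3 - <<'E'
from h import *
d=pickle.load(open("cams.pkl","rb"))
t=d["top"]["img"];s=d["scene"]["img"]
a=cv2.resize(t[125:290,210:430],(800,600),interpolation=cv2.INTER_CUBIC)
b=cv2.resize(s[140:275,165:345],(800,600),interpolation=cv2.INTER_CUBIC)
cv2.imwrite("pics/topc.png",a[:,:,::-1]);cv2.imwrite("pics/scenec.png",b[:,:,::-1])
m=(t.min(2)>150).astype(np.uint8);m[:,:270]=0;m[:,410:]=0;m[:120]=0;m[250:]=0
cn=max(cv2.findContours(m,0,2)[0],key=cv2.contourArea)
ap=cv2.approxPolyDP(cn,6,True)[:,0];print(ap)
P=np.array([plane(d["top"],p,0.112) for p in ap]);print(P.round(4),np.linalg.norm(np.diff(P,axis=0,append=P[:1]),axis=1))
E
```

```text
[[380 138]
 [283 155]
 [299 236]
 [321 226]
 [367 224]
 [371 216]
 [396 218]]
[[ 0.7039 -0.2525  0.112 ]
 [ 0.6699 -0.0177  0.112 ]
 [ 0.4731 -0.0496  0.112 ]
 [ 0.4952 -0.1022  0.112 ]
 [ 0.4967 -0.2103  0.112 ]
 [ 0.5153 -0.2207  0.112 ]
 [ 0.5088 -0.2789  0.112 ]] [0.23727562 0.19940879 0.05702713 0.10812032 0.02135407 0.0585975
 0.19692795]
```

View pics/topc.png

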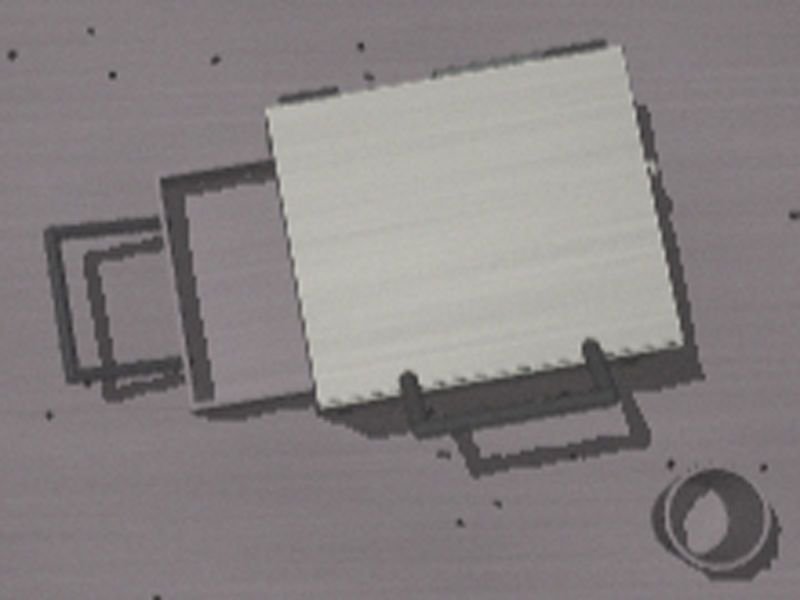

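View pics/scenec.png

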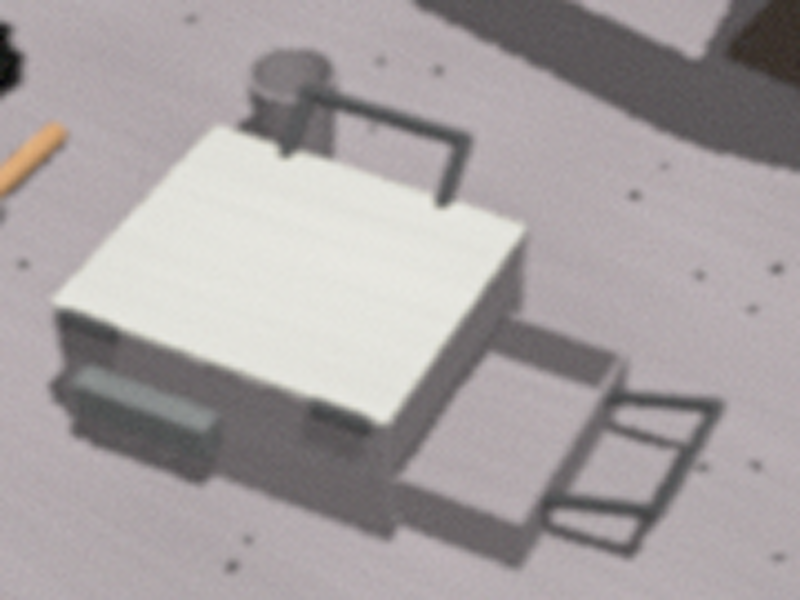

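In the top crop the handle bar runs (52,230)-(72,378) and the grab bar (418,428)-(615,397). Their shadows are the copies offset to the lower right. In the scene crop the handle bar runs (715,403)-(647,514) and the grab bar (308,95)-(465,137).

```bash
python3 - <<'E'
from h import *
d=pickle.load(open("cams.pkl","rb"));T=d["top"];S=d["scene"]
ct=lambda p:(210+p[0]*.275-.36,125+p[1]*.275-.36)
cs=lambda p:(165+p[0]*.225-.39,140+p[1]*.225-.39)
R={}
for n,a,b in[("h_far",(54,232),(715,404)),("h_near",(73,376),(647,514)),("g_left",(418,428),(465,138)),("g_right",(613,397),(308,95)),("gd_fl",(266,108),(387,424)),("gd_nl",(320,408),(524,231)),("gd_nr",(683,345),(220,127)),("gd_fr",(622,45),(53,299)),("tr_near",(195,408),(622,360)),("tr_far",(163,180),(520,530))]:
    p,e=tri(ray(T,ct(a)),ray(S,cs(b)));R[n]=p;print(n,p.round(4),round(e,4))
h=R["h_far"]-R["h_near"];g=R["g_left"]-R["g_right"]
print("len",np.linalg.norm(h),np.linalg.norm(g),"yaw",np.arctan2(h[1],h[0]),np.arctan2(-g[0],g[1]))
for a,b in(("gd_nl","gd_fl"),("gd_nr","gd_fr")):
  v=R[b]-R[a];print(np.linalg.norm(v),np.arctan2(v[1],v[0]))
for a,b in(("gd_nr","gd_nl"),("gd_fr","gd_fl")):
  v=R[b]-R[a];print(np.linalg.norm(v),np.arctan2(-v[0],v[1]))
print("hmid",(R["h_far"]+R["h_near"])/2,"gmid",(R["g_left"]+R["g_right"])/2,"plate c",sum(R[k] for k in R if k[:2]=="gd")/4)
print("beaker",plane(T,ct((718,520)),.08))
E
```

```text
h_far [0.5799 0.1364 0.1405] 0.0337
h_near [ 0.5225  0.1126 -0.0308] 0.0415
g_left [ 0.454  -0.1069  0.1443] 0.0
g_right [ 0.4697 -0.2295  0.137 ] 0.0032
gd_fl [ 0.6714 -0.0161  0.1102] 0.0025
gd_nl [ 0.472  -0.0466  0.1044] 0.0003
gd_nr [ 0.5047 -0.2817  0.1082] 0.0029
gd_fr [ 0.7051 -0.2528  0.1131] 0.0031
tr_near [0.4801 0.0386 0.0381] 0.0002
tr_far [0.6409 0.0597 0.0338] 0.0049
len 0.18212255019785253 0.12382424968393925 yaw 0.39343487598556115 0.12711997382557388
0.20182750540699607 0.15192967290081494
0.2024703578644659 0.14333896228921353
0.23734200741758185 0.13851234423236444
0.23906058466600594 0.14136449028110243
hmid [0.5512052  0.12446474 0.05485007] gmid [ 0.46187474 -0.16816454  0.14067069] plate c [ 0.58829183 -0.14928462  0.10896177]
beaker [ 0.39285568 -0.30469164  0.08      ]
```

Heights and sizes agree with the text: plate at 0.109, bar at 0.141, handle at about 0.055–0.06, yaw about 0.143. I'll go above the handle, with the turn first.

>>> send_rows:
  series:
    - [[0, 0, 0, 0, 0, 0.108, 0.3], [0, 0, 0, 0, 0, 0.108, 0.3], [2.8, -4.7, 0, 0, 0, 0, 0.3], [2.8, -4.7, 0, 0, 0, 0, 0.3], [2.8, -4.7, 0, 0, 0, 0, 0.3], [2.8, -4.7, 0, 0, 0, 0, 0.3], [2.8, -4.7, 0, 0, 0, 0, 0.3], [2.8, -4.7, 0, 0, 0, 0, 0.3], [2.8, -4.7, 0, 0, 0, 0, 0.3], [2.8, -4.7, 0, 0, 0, 0, 0.3]]

```text
time: 1.35
eef_pos: [0.4054, -0.2261, 0.231]
tcp_rot: [0.997, 0.071, -0.0, -0.0]
contact_force: [0.8, -0.6, 0.0]
opening: 0.652
finger_force: 0.0
```

>>> send_rows:
  series:
    - [[2.8, -4.7, 0, 0, 0, 0, 0.3], [2.8, -4.7, 0, 0, 0, 0, 0.3], [2.8, -4.7, 0, 0, 0, 0, 0.3], [2.8, -4.7, 0, 0, 0, 0, 0.3], [2.8, -4.7, 0, 0, 0, 0, 0.3], [2.8, -4.7, 0, 0, 0, 0, 0.3], [2.8, -4.7, 0, 0, 0, 0, 0.3], [0, 0, 0, 0, 0, 0, 0.3], [0, 0, 0, 0, 0, 0, 0.3]]

```text
time: 2.48
eef_pos: [0.5519, 0.1255, 0.2306]
tcp_rot: [0.997, 0.072, -0.001, 0.0]
contact_force: [-0.2, -0.1, 0.6]
opening: 0.65
finger_force: 0.0
```

```bash
cat >> h.py <<'E'
from scipy.spatial.transform import Rotation as Ro
def pose(s):
    M=np.eye(4);M[:3,:3]=Ro.from_quat(s["tcp_rot"]).as_matrix();M[:3,3]=s["eef_pos"];return M
E
python3 - <<'E'
from h import *
from plant import ctrl
s=ctrl.get_state();c=ctrl.read_camera("wrist");pickle.dump((s,c),open("w1.pkl","wb"))
print(s["eef_pos"],pose(s)[:3,:3].round(3),s["qpos"].round(3),s["opening"],s["time"],s["contact_force"]);print(c["hand_eye"])
cv2.imwrite("pics/w1.png",c["img"][:,:,::-1])
E
```

```text
[0.55192942 0.12546598 0.23062012] [[ 0.99   0.143 -0.001]
 [ 0.143 -0.99  -0.001]
 [-0.002  0.    -1.   ]] [ 4.500e-02  4.900e-02  1.848e+00 -1.000e-03  1.246e+00  1.472e+00] 0.6495626884480129 2.475 [-0.20639279 -0.0976197   0.55301904]
[[-5.39137062e-04 -9.51876404e-01 -3.06481681e-01  8.01290003e-02]
 [ 9.99999779e-01 -3.94100893e-04 -5.35110617e-04  7.11283583e-04]
 [ 3.88574466e-04 -3.06481902e-01  9.51876406e-01 -1.41647132e-01]
 [ 0.00000000e+00  0.00000000e+00  0.00000000e+00  1.00000000e+00]]
```

View pics/w1.png

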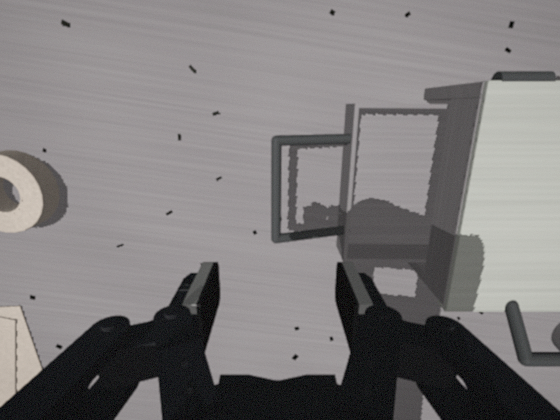

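The wrist view shows the handle bar vertical at column 277, rows 137–240, inside the gap between the fingers. I'll triangulate it with the top view.

```bash
python3 - <<'E'
from h import *
s,c=pickle.load(open("w1.pkl","rb"));d=pickle.load(open("cams.pkl","rb"));T=d["top"]
ct=lambda p:(210+p[0]*.275-.36,125+p[1]*.275-.36)
M=pose(s);R=[]
for uw,ut in(((277,139),(54,232)),((277,238),(73,376))):
    p,e=tri(ray(c,uw,M),ray(T,ct(ut)));R.append(p);print(p.round(4),round(e,4),plane(c,uw,.06,M).round(4),plane(T,ct(ut),.06).round(4))
m=(R[0]+R[1])/2;print("mid",m,"in tool cm",(M[:3,:3].T@(m-M[:3,3])*100).round(2))
E
```

```text
[0.6023 0.1319 0.0599] 0.0007 [0.6021 0.1322 0.06  ] [0.6024 0.1316 0.06  ]
[0.5027 0.1188 0.0611] 0.0018 [0.5025 0.1179 0.06  ] [0.5025 0.1198 0.06  ]
mid [0.55248482 0.12536015 0.06051987] in tool cm [8.000e-02 1.000e-02 1.701e+01]
```

>>> send_rows:
  series:
    - [[0, 0, 3.15, 0, 0, 0, 0.1], [0, 0, 3.15, 0, 0, 0, 0.1], [0, 0, 3.15, 0, 0, 0, 0.1], [0, 0, 3.15, 0, 0, 0, 0.1], [0, 0, 3.15, 0, 0, 0, 0.1], [0, 0, 2.9, 0, 0, 0, 0.1], [0, 0, 0, 0, 0, 0, -1], [0, 0, 0, 0, 0, 0, -1], [0, 0, 0, 0, 0, 0, -1], [0, 0, 0, 0, 0, 0, -1]]
  force: 40

```text
time: 3.78
eef_pos: [0.5533, 0.1252, 0.0462]
tcp_rot: [0.997, 0.071, 0.001, 0.0]
contact_force: [-0.3, -2.3, 1.4]
opening: 0.098
finger_force: 39.2
```

>>> send_rows:
  series:
    - [[0, 0, 0, 0, 0, 0, -1], [0, 0, 0, 0, 0, 0, -1], [0, 0, 0, 0, 0, 0, -1], [0, 0, 0, 0, 0, 0, -1]]

```text
time: 4.28
eef_pos: [0.5532, 0.1257, 0.0455]
tcp_rot: [0.997, 0.071, 0.001, -0.0]
contact_force: [-0.6, -2.0, 4.5]
opening: 0.101
finger_force: 39.6
```

>>> send_rows:
  series:
    - [[0, 0.4, 0, 0, 0, 0, -1], [0, 0.4, 0, 0, 0, 0, -1], [0, 0.4, 0, 0, 0, 0, -1], [0, 0.4, 0, 0, 0, 0, -1], [0, 0.4, 0, 0, 0, 0, -1], [0, 0.4, 0, 0, 0, 0, -1], [0, 0.4, 0, 0, 0, 0, -1], [0, 0.4, 0, 0, 0, 0, -1], [0, 0.4, 0, 0, 0, 0, -1]]

```text
time: 5.4
eef_pos: [0.5583, 0.0933, 0.0461]
tcp_rot: [0.998, 0.071, 0.001, -0.003]
contact_force: [0.4, 9.4, 8.7]
opening: 0.098
finger_force: 40.1
```

>>> send_rows:
  series:
    - [[0, 0.2, 0, 0, 0, 0, -1], [0, 0.2, 0, 0, 0, 0, -1], [0, 0.2, 0, 0, 0, 0, -1], [0, 0.2, 0, 0, 0, 0, -1]]

```text
time: 5.9
eef_pos: [0.5594, 0.0854, 0.0461]
tcp_rot: [0.998, 0.071, 0.001, -0.003]
contact_force: [-1.9, 9.3, 8.0]
opening: 0.094
finger_force: 40.1
```

>>> send_rows:
  series:
    - [[0, 0.2, 0, 0, 0, 0, -1], [0, 0.2, 0, 0, 0, 0, -1], [0, 0.2, 0, 0, 0, 0, -1], [0, 0.2, 0, 0, 0, 0, -1]]

```text
time: 6.4
eef_pos: [0.5606, 0.0775, 0.0461]
tcp_rot: [0.998, 0.071, 0.001, -0.003]
contact_force: [-0.8, 10.5, 8.3]
opening: 0.1
finger_force: 40.1
```

>>> send_rows:
  series:
    - [[0, 0.2, 0, 0, 0, 0, -1], [0, 0.2, 0, 0, 0, 0, -1], [0, 0.2, 0, 0, 0, 0, -1], [0, 0.2, 0, 0, 0, 0, -1]]

```text
time: 6.9
eef_pos: [0.5617, 0.0696, 0.0461]
tcp_rot: [0.998, 0.071, 0.001, -0.003]
contact_force: [-1.4, 9.7, 8.8]
opening: 0.095
finger_force: 40.2
```

>>> send_rows:
  series:
    - [[0, 0.2, 0, 0, 0, 0, -1], [0, 0.2, 0, 0, 0, 0, -1], [0, 0.2, 0, 0, 0, 0, -1], [0, 0.2, 0, 0, 0, 0, -1]]

```text
time: 7.4
eef_pos: [0.5629, 0.0617, 0.0461]
tcp_rot: [0.998, 0.071, 0.001, -0.003]
contact_force: [-0.0, 8.7, 8.8]
opening: 0.099
finger_force: 40.2
```

>>> send_rows:
  series:
    - [[0, 0.2, 0, 0, 0, 0, -1], [0, 0.2, 0, 0, 0, 0, -1], [0, 0.2, 0, 0, 0, 0, -1]]

```text
time: 7.78
eef_pos: [0.5637, 0.0558, 0.0461]
tcp_rot: [0.998, 0.071, 0.001, -0.003]
contact_force: [-0.9, 9.4, 8.4]
opening: 0.1
finger_force: 40.2
```

>>> send_rows:
  series:
    - [[0, 0.2, 0, 0, 0, 0, -1], [0, 0.2, 0, 0, 0, 0, -1], [0, 0.2, 0, 0, 0, 0, -1]]

```text
time: 8.15
eef_pos: [0.5646, 0.0498, 0.0461]
tcp_rot: [0.998, 0.071, 0.001, -0.003]
contact_force: [-0.5, 9.0, 9.2]
opening: 0.096
finger_force: 40.2
```

>>> send_rows:
  series:
    - [[0, 0.2, 0, 0, 0, 0, -1], [0, 0.2, 0, 0, 0, 0, -1]]

```text
time: 8.4
eef_pos: [0.5651, 0.0459, 0.0461]
tcp_rot: [0.998, 0.071, 0.001, -0.003]
contact_force: [-1.0, 10.5, 9.3]
opening: 0.098
finger_force: 40.2
```

>>> send_rows:
  series:
    - [[0, 0.2, 0, 0, 0, 0, -1], [0, 0.2, 0, 0, 0, 0, -1]]

```text
time: 8.65
eef_pos: [0.5657, 0.042, 0.0461]
tcp_rot: [0.998, 0.07, 0.001, -0.003]
contact_force: [-1.4, 14.9, 9.9]
opening: 0.096
finger_force: 40.4
```

>>> send_rows:
  series:
    - [[0, 0.1, 0, 0, 0, 0, -1], [0, 0.1, 0, 0, 0, 0, -1]]

```text
time: 8.9
eef_pos: [0.5656, 0.042, 0.0461]
tcp_rot: [0.998, 0.07, 0.001, -0.005]
contact_force: [-2.5, 17.8, 10.4]
opening: 0.097
finger_force: 40.5
```

>>> send_rows:
  series:
    - [[0, 0.1, 0, 0, 0, 0, -1], [0, 0.1, 0, 0, 0, 0, -1]]

```text
time: 9.15
eef_pos: [0.5656, 0.0419, 0.0461]
tcp_rot: [0.998, 0.069, 0.001, -0.007]
contact_force: [-1.7, 23.4, 10.8]
opening: 0.097
finger_force: 40.7
```

The tray stopped at y=0.042 while the push rose from 9 to 23 N, so it is home, with the stop at y' of about -0.083 (in range). I'll ease the push, release and rise.

>>> send_rows:
  series:
    - [[0, -0.2, 0, 0, 0, 0, -1], [0, -0.2, 0, 0, 0, 0, -1], [0, 0, 0, 0, 0, 0, -0.4], [0, 0, 0, 0, 0, 0, 0.1], [0, 0, 0, 0, 0, 0, 0.1], [0, 0, 0, 0, 0, 0, 0.1], [0, 0, 0, 0, 0, 0, 0.1], [0, 0, 0, 0, 0, 0, 0.1]]

```text
time: 10.15
eef_pos: [0.5649, 0.0384, 0.0448]
tcp_rot: [0.997, 0.071, -0.0, -0.0]
contact_force: [0.4, -0.1, -0.6]
opening: 0.549
finger_force: 0.0
```

>>> send_rows:
  series:
    - [[0, 0, -1.0, 0, 0, 0, 0.1], [0, 0, -3, 0, 0, 0, 0.1], [0, 0, -5, 0, 0, 0, 0.1], [0, 0, -5, 0, 0, 0, 0.1], [0, 0, -5, 0, 0, 0, 0.1], [0, 0, -4, 0, 0, 0, 0.1], [0, 0, 0, 0, 0, 0, 0.1]]

```text
time: 11.02
eef_pos: [0.567, 0.0384, 0.2807]
tcp_rot: [0.997, 0.071, 0.005, 0.001]
contact_force: [0.3, -0.2, -0.0]
opening: 0.555
finger_force: 0.0
```

```bash
python3 - <<'E'
from h import *
from plant import ctrl
s=ctrl.get_state();c=ctrl.read_camera("wrist");pickle.dump((s,c),open("w2.pkl","wb"))
M=pose(s);print(s["eef_pos"],M[:3,:3].round(3),s["qpos"].round(3),s["opening"],s["time"],s["contact_force"])
cv2.imwrite("pics/w2.png",c["img"][:,:,::-1])
E
```

```text
[0.56704586 0.03836959 0.28070001] [[ 0.99   0.142  0.01 ]
 [ 0.142 -0.99  -0.001]
 [ 0.01   0.003 -1.   ]] [-0.111  0.011  1.795  0.     1.326  1.317] 0.5549469376007296 11.025 [ 0.27345077 -0.19885081 -0.03446003]
```

View pics/w2.png

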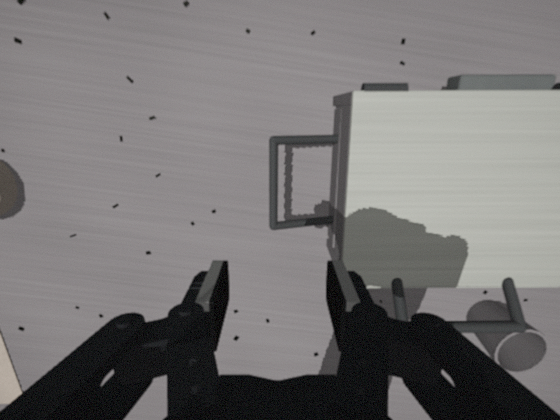

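The tray is still home. The handle bar is at (274,140–228) and the tray's outer edge sits against the box side. Now I'll turn a quarter turn and hover over the grab bar.

>>> send_rows:
  series:
    - [[0, 0, 0, 0, 0, -0.1745, 0.1], [0, 0, 0, 0, 0, -0.1745, 0.1], [0, 0, 0, 0, 0, -0.1745, 0.1], [0, 0, 0, 0, 0, -0.1745, 0.1], [0, 0, 0, 0, 0, -0.1745, 0.1], [0, 0, 0, 0, 0, -0.1745, 0.1], [0, 0, 0, 0, 0, -0.1745, 0.1], [0, 0, 0, 0, 0, -0.1745, 0.1], [0, 0, 0, 0, 0, -0.175, 0.1]]

```text
time: 12.2
eef_pos: [0.5639, 0.0386, 0.2723]
tcp_rot: [0.653, 0.758, -0.001, -0.002]
contact_force: [1.3, -0.2, -0.0]
opening: 0.551
finger_force: 0.0
```

>>> send_rows:
  series:
    - [[-3.8, -2.7, 0, 0, 0, 0, 0.1], [-3.8, -2.7, 0, 0, 0, 0, 0.1], [-3.8, -2.7, 0, 0, 0, 0, 0.1], [-3.8, -2.7, 0, 0, 0, 0, 0.1], [-3.7, -2.6, 0, 0, 0, 0, 0.1], [0, 0, 0, 0, 0, 0, 0.1], [0, 0, 0, 0, 0, 0, 0.1]]

```text
time: 13.08
eef_pos: [0.4589, -0.1671, 0.2735]
tcp_rot: [0.655, 0.756, 0.0, -0.001]
contact_force: [1.1, 0.8, 0.1]
opening: 0.545
finger_force: 0.0
```

```bash
python3 - <<'E'
from h import *
from plant import ctrl
s=ctrl.get_state();c=ctrl.read_camera("wrist");pickle.dump((s,c),open("w3.pkl","wb"))
M=pose(s);print(s["eef_pos"],M[:3,:3].round(3),s["qpos"].round(3),s["opening"],s["time"],s["contact_force"])
cv2.imwrite("pics/w3.png",c["img"][:,:,::-1])
s2,c2=pickle.load(open("w2.pkl","rb"));h=plane(c2,(274,183),.06,pose(s2));print("handle now",h)
t=ctrl.read_camera("top");cv2.imwrite("pics/top3.png",t["img"][:,:,::-1])
E
```

```text
[ 0.45887643 -0.16706926  0.27345343] [[-0.142  0.99  -0.002]
 [ 0.99   0.142  0.002]
 [ 0.002 -0.002 -1.   ]] [-5.580e-01 -1.660e-01  1.974e+00  1.000e-03  1.336e+00 -7.000e-01] 0.5447490459914424 13.075 [1.05998458 0.78164329 0.09998503]
handle now [0.56600418 0.0407479  0.06      ]
```

View pics/w3.png

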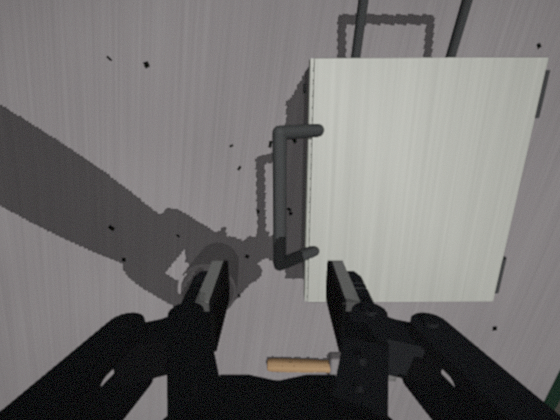

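The grab bar is centred between the fingers at column 280, rows 131–265.

```bash
python3 - <<'E'
from h import *
s,c=pickle.load(open("w3.pkl","rb"));d=pickle.load(open("cams.pkl","rb"));T=d["top"]
ct=lambda p:(210+p[0]*.275-.36,125+p[1]*.275-.36)
M=pose(s);R=[]
for uw,ut in(((280,131),(418,428)),((280,265),(613,397))):
    p,e=tri(ray(c,uw,M),ray(T,ct(ut)));R.append(p);print(p.round(4),round(e,4),plane(c,uw,.141,M).round(4))
m=(R[0]+R[1])/2;print("mid",m,"tool cm",(M[:3,:3].T@(m-M[:3,3])*100).round(2))
E
```

```text
[ 0.4542 -0.1076  0.142 ] 0.0011 [ 0.4542 -0.1082  0.141 ]
[ 0.4713 -0.231   0.1366] 0.0015 [ 0.4718 -0.2288  0.141 ]
mid [ 0.46276656 -0.16925478  0.139287  ] tool cm [-0.3   0.37 13.42]
```

>>> send_rows:
  series:
    - [[-0.3, 0.35, 1.5, 0, 0, 0, -0.2], [0, 0, 3, 0, 0, 0, -0.2], [0, 0, 3, 0, 0, 0, -0.2], [0, 0, 3, 0, 0, 0, -0.2], [0, 0, 2.5, 0, 0, 0, -0.2], [0, 0, 2, 0, 0, 0, -0.2], [0, 0, 0, 0, 0, 0, -0.2], [0, 0, 0, 0, 0, 0, -1], [0, 0, 0, 0, 0, 0, -1], [0, 0, 0, 0, 0, 0, -1]]
  force: 60

```text
time: 14.42
eef_pos: [0.4607, -0.1703, 0.1252]
tcp_rot: [0.654, 0.756, -0.003, -0.003]
contact_force: [-8.7, -0.9, 3.1]
opening: 0.111
finger_force: 58.4
```

>>> send_rows:
  series:
    - [[0, 0, 0, 0, 0, 0, -1], [0, 0, 0, 0, 0, 0, -1], [0, 0, 0, 0, 0, 0, -1]]

```text
time: 14.8
eef_pos: [0.4607, -0.1703, 0.1252]
tcp_rot: [0.654, 0.756, -0.003, -0.003]
contact_force: [-8.9, -1.7, 2.9]
opening: 0.114
finger_force: 58.4
```

>>> send_rows:
  series:
    - [[0, 0.1, -0.8, 0, 0, 0, -1], [0, 0.15, -0.8, 0, 0, 0, -1], [0, 0.2, -0.8, 0, 0, 0, -1], [0, 0.2, -0.8, 0, 0, 0, -1], [0, 0.26, -0.77, 0, 0, 0, -1], [0, 0.26, -0.77, 0, 0, 0, -1], [0, 0.31, -0.75, 0, 0, 0, -1], [0, 0.31, -0.75, 0, 0, 0, -1], [0, 0.36, -0.73, 0, 0, 0, -1], [0, 0.36, -0.72, 0, 0, 0, -1]]

```text
time: 16.05
eef_pos: [0.4852, -0.1667, 0.2014]
tcp_rot: [0.654, 0.756, -0.003, -0.003]
contact_force: [-6.9, -1.5, -2.2]
opening: 0.112
finger_force: 58.3
```

Going well: it has followed the arc to about 20°. Now the second half.

>>> send_rows:
  series:
    - [[0, 0.4, -0.7, 0, 0, 0, -1], [0, 0.42, -0.7, 0, 0, 0, -1], [0, 0.46, -0.67, 0, 0, 0, -1], [0, 0.46, -0.67, 0, 0, 0, -1], [0, 0.51, -0.64, 0, 0, 0, -1], [0, 0.51, -0.63, 0, 0, 0, -1], [0, 0.55, -0.6, 0, 0, 0, -1], [0, 0.55, -0.59, 0, 0, 0, -1], [0, 0.59, -0.55, 0, 0, 0, -1], [0, 0.59, -0.55, 0, 0, 0, -1]]

```text
time: 17.3
eef_pos: [0.5349, -0.1595, 0.2673]
tcp_rot: [0.655, 0.756, -0.003, -0.003]
contact_force: [-12.7, 1.4, 8.5]
opening: 0.114
finger_force: 58.5
```

>>> send_rows:
  series:
    - [[0, 0, 0, 0, 0, 0, -1], [0, 0, 0, 0, 0, 0, -1], [0, 0, 0, 0, 0, 0, -1], [0, 0, 0, 0, 0, 0, -1]]

```text
time: 17.8
eef_pos: [0.5354, -0.1594, 0.2678]
tcp_rot: [0.654, 0.756, -0.003, -0.002]
contact_force: [-11.8, 1.1, 8.2]
opening: 0.111
finger_force: 59.1
```

```bash
python3 - <<'E'
from h import *
from plant import ctrl
s=ctrl.get_state()
ex=np.array([np.cos(.143),np.sin(.143),0])
M=pose(s);g0=np.array([.4607,-.1703,.1252]);dz=s["eef_pos"][2]-g0[2];dx=(s["eef_pos"]-g0)@ex
a=np.arctan2(.035,.23);r=np.hypot(.035,.23)
print(s["eef_pos"],dx,dz,"from z",np.degrees(np.arcsin((.035+dz)/r)-a),"from x",np.degrees(np.arccos((.23-dx)/r)-a),s["contact_force"],s["time"])
d=[]
for n in("scene","top"):
    c=ctrl.read_camera(n);d.append(cv2.resize(c["img"],(400,300))) if 0 else d.append(c["img"][100:300,170:450] if n=="scene" else c["img"][110:310,170:450])
cv2.imwrite("pics/end.png",cv2.resize(np.vstack(d),(800,1143))[:, :, ::-1][::2,::2])
im=np.hstack(d);cv2.imwrite("pics/end.png",cv2.resize(im,(800,286),interpolation=cv2.INTER_CUBIC)[:,:,::-1])
E
```

```text
[ 0.5354168  -0.1593714   0.26779259] 0.07551163203455603 0.14259258735617994 from z 41.10821974410243 from x 39.73843588318607 [-11.84014897   1.06939486   8.24193809] 17.8
```

View pics/end.png

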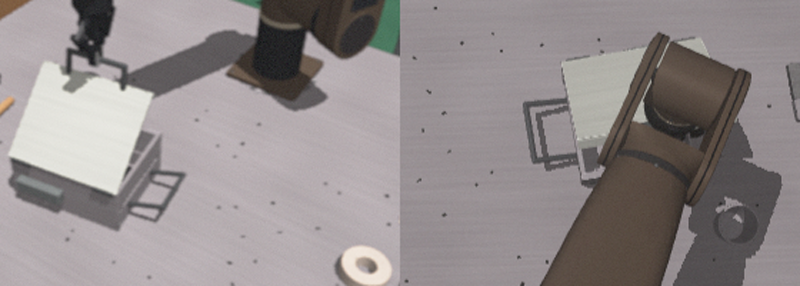

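The picture shows the guard held up by the bar at about (95,60), with the tray home and its handle at (160,190). The beaker at (735,222) and the tape roll at (365,265) have not moved. Arm kinematics put the guard at 40–41°, so I'm handing in.

```bash
python3 -c "
from plant import ctrl
print(ctrl.sign_off())"
```

```text
the job is handed in; nothing more can be done
None
```

The job is handed in at about 18 s: the tray is home against the stop, eased in at about 16 mm/s and stopped at about 23 N of push, and the gripper is holding the guard open at about 40–41°; the beaker and tape roll look unmoved in the last picture, and the brush was not checked at the end.

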